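# Close up the fossil drawer

## Task

Finish putting the fossils away: stand the fallen jar upright in its place between the other two jars in the drawer's narrow lane, and lay the tan shark tooth cluster gently (no dropping), flat and teeth up, on the dark liner in the wide part of the drawer. Then push the drawer fully home, and only after that lock it by turning the chrome key a full quarter turn clockwise until its bow lies level. Keep the other two jars standing, and leave everything else on the bench where it is.

Things in the scene. Friction and masses are not known exactly. Their poses are not given: they have to be found in the camera images.
- unit: Red steel drawer unit, fixed to the bench, 280 deep (x) x 350 wide (y) x 120 high. Origin: centre of its underside; its front face is the plane x = -140 in its frame and faces the robot (-x). The drawer's bay spans y -165 to +105; the solid left pilaster (y +105 to +175) carries the lock. A fixed tray on top rises to z 134 well behind the front edge.
- drawer (a joint): Sliding drawer of the unit: 0 = shut, grows as it comes out towards the robot along the unit's -x, in m (starts about 0.21 open, most 0.23). It slides with about 1.5 N of friction and stays where it is left. It has no projecting handle: push its front.
- front (a point): Centre line point of the drawer front's outer face, 70 above the bench; same axes as the unit. The front is a flat red panel 268 wide (y +-134 about this point) and 12 thick, from z 10 to z 106 above the bench; outside face to -x. When shut, this face is 12 in front of the unit's face.
- slot (a point): Point on the steel floor of the drawer's lane (16 above the bench) where the fallen jar belongs, midway between the two standing jars. Same axes as the unit. The lane runs along x at the drawer's right (-y) side; it is 90 wide (y +-45 about this point), between the drawer's outer wall and a divider, both 23 high above its floor. The inner face of the drawer front lies 106 to -x of this point, and the front rises 90 above the floor.
- bed (a point): Centre of the dark firm liner in the wide part of the drawer, on its top surface (22 above the bench). Same axes as the unit. The liner part is 158 wide (y +-79); the drawer front's inner face lies 106 to -x of this point, and about 100 to +x is the unit's front edge with its 120 high top. The walls beside it stand 17 above the liner.
- jar_mid (a point): The fallen jar: amber body 38 in diameter with a paper band and a WHITE cap (35 in diameter, top 12), 58 long overall, 0.11 kg. The point is at its centre, half-way up; its z axis runs from base to cap. It starts lying on its side in the lane, its axis across the lane (within 15 degrees), cap towards the liner (+y of the unit).
- jar_front_mid (a point): A standing jar of the same size with a BLACK cap, the one nearer the drawer front; about 72 from the slot. Site at its centre, half-way up; z axis from base to cap.
- jar_rear_mid (a point): A standing jar of the same size with a BLACK cap, the one nearer the unit; about 72 from the slot. Site at its centre, half-way up; z axis from base to cap.
- cluster_mid (a point): Tan shark tooth cluster, a rigid lump 60 (x) x 40 (y) x 30 high, flat below, with small pointed teeth standing up to 10 above it; 0.14 kg. Site on its middle, 15 above its underside; z up. Its flat long sides face +-y up to 22 above its underside: grip across y. It lies on the bench to the left or right of the drawer.
- key (a joint): Chrome key in the lock on the unit's face, in rad: 0 = bow upright (unlocked), grows clockwise as seen from the robot (the bow's upper half goes to -y), stop at 1.571 = bow level (locked). Starts between 0 and 0.2. It turns stiffly (0.03 N m) and stays where it is left.
- key_bow (a point): Centre of the key's bow, on the turning axis (which is parallel to the unit's x), 78 above the bench, 38 in front of the unit's face. The bow is a flat plate 36 long (+-18 either side of the axis; upright at 0), 5 thick and 28 deep (x +-14); turns with the key. It can be pushed round from above with closed fingers.
- offcut_a: Grey plaster jacket offcut, 70 x 45 x 30 high, loose on the bench; leave it. Origin under its centre.
- offcut_b: Grey plaster jacket offcut, 63 x 45 x 30 high, loose on the bench; leave it. Origin under its centre.
- glue_bottle: White plastic bottle with a blue cap, 48 in diameter, 105 high, loose; leave it. Origin under its centre.
- sieve: Green plastic sieve frame, 200 x 200 x 45 high, loose, at the left; leave it. Origin under its centre.
- brush: Brush lying on the bench at the right, loose; leave it.

How it is judged (in metres and radians):
On the way, in this order (a step that is already met when the one before it is completed fails the run):
1. with the drawer still open, the fallen jar stands upright between the other two and the cluster lies on the liner, both let go (value of joint drawer above 0.12 m and angle between jar_mid's own z axis and vertical below 0.12 rad and x of jar_mid in the frame of slot between -0.035 and 0.035 m and y of jar_mid in the frame of slot between -0.03 and 0.03 m and z of jar_mid in the frame of slot below 0.034 m and y of cluster_mid in the frame of bed between -0.075 and 0.075 m and x of cluster_mid in the frame of bed between -0.1 and 0.1 m and z of cluster_mid in the frame of bed below 0.022 m and angle between cluster_mid's own z axis and vertical below 0.2 rad and contact force between the fingers and jar below 0.1 N and contact force between the fingers and cluster below 0.1 N), for 0.2 s.
2. the drawer is fully shut, with the key not yet turned (value of joint drawer below 0.004 m and value of joint key below 0.5 rad), for 0.2 s.
3. the key is turned a quarter turn to locked (value of joint key above 1.4 rad), for 0.2 s.
At the end, for the whole second after the job is handed in: Drawer shut to within 4 mm, key turned past 80 degrees; all three jars upright within 7 degrees in the lane, the white-capped one between the other two (within 40 mm along and 30 mm across the lane of its place); the cluster flat on the liner (within 11 degrees), at rest (value of joint drawer below 0.004 m and value of joint key above 1.4 rad and angle between each of jar_mid, jar_front_mid, jar_rear_mid's own z axis and vertical below 0.12 rad and x of jar_mid in the frame of slot between -0.04 and 0.04 m and y of jar_mid in the frame of slot between -0.03 and 0.03 m and y of cluster_mid in the frame of bed between -0.075 and 0.075 m and z of cluster_mid in the frame of bed below 0.022 m and angle between cluster_mid's own z axis and vertical below 0.2 rad and linear speed of each of jar, cluster below 0.02 m/s); the robot touches nothing.
It fails at once if a standing jar is tipped over (angle between any of jar_front_mid, jar_rear_mid's own z axis and vertical above 0.6 rad).
It fails at once if the cluster is dropped (falls freely from more than about 4 cm above the liner) (contact force between cluster and anything else below 0.001 N and height (world z) of cluster_mid above 0.08 m).
It fails at once if the key is turned while the drawer is open (value of joint key above 0.6 rad and value of joint drawer above 0.012 m).
It fails at once if something else on the bench is pushed more than 3 cm (distance of any of offcut_a, offcut_b, glue_bottle, sieve, brush from where it was at the start of the episode above 0.03 m).
It also fails if it takes over 72 s, if anything falls off the work surface, if the arm or the gripper's body presses on something with over 40 N, if the wrist force passes 120 N, or if a joint passes its speed limit or range.

## Robot

A 6-joint arm with a two-finger parallel gripper is mounted at the origin on the work surface. World frame = base frame: x ahead of the robot, y to its left, z up, the work surface at z = 0. Lengths are in m, angles in degrees, forces in N, time in s.
With the tool pointing down it reaches from about 0.325 to 0.775 m from the base axis. Payload 5.5 kg.
Tool frame: the origin (TCP) lies at the centre of the arm's flange, where the gripper is bolted on; the fingertips stand 182 mm ahead of it and the grasp point (between the pads) lies 163 mm ahead of it; z points along the fingers, y is the direction in which the jaws open and shut (so a half turn about z gives the same grasp; the last joint's range is limited). The gripper opens to 88 mm and grips with 3 to 60 N. Pads are 20 mm wide; open, the fingers measure 115 mm over their backs; the gripper's body (75 mm by 178 mm) begins 61 mm behind the grasp point.
Start: joints at [64.704, 5.22, 70.514, -0, 104.267, -3.249], TCP at [0.225, 0.556, 0.405] pointing down, gripper open.
Joint ranges: [-164.24, 164.24], [-49.07, 125.15], [9.68, 141.18], [-86.29, 266.29], [3.28, 154.24], [-151.56, 151.56]. Speed limits (degrees/s): [147.25, 147.25, 172.46, 180, 180, 180].

## Interface

Orientations are given as [roll, pitch, yaw] about the fixed x, y, z axes, in that order (R = Rz(yaw) Ry(pitch) Rx(roll)).
In Python, from station import r gives the robot as it stands. The module is installed in compiled form; this text tells all that it offers. Calls block until the motion is done:
- r.reach(position, orientation): joint-space move of the TCP to a pose.
- r.servo_line(position, rotation=None, speed=0.15): straight line of the TCP; rotation=None keeps the orientation; speed is the mean speed in m/s.
- r.move_joints(angles): joint-space move.
- r.let_go() and r.grab(squeeze=None): open the fingers fully, or close them until they stop; squeeze is the grip in N (None keeps the last).
- r.wait(seconds).
- r.inverse_kinematics(position, orientation): joint angles nearest the present ones, or None.
- r.sense(): the state.
- r.snapshot(name): name is "side" or "top" or "wrist"; returns a dict with "frame" (420x560x3 uint8, red, green, blue), "fx", "fy", "cx", "cy" (pixels), "R" (3x3) and "t" (3): a world point X has camera coordinates R X + t. Camera axes: x right, y down, z forward; pixel columns grow to the right and rows downward; lengths in m; the calibration is good to about 2 mm. The wrist camera is an equidistant fisheye: a pixel r from the principal point sees the ray r / f radians off the axis. A picture is of the moment at which its call begins. There is no depth.
A pose or a line that the arm cannot do raises r.IKError and nothing moves.
- r.hand_in(): hands the job in, once; it reports no verdict.
The state is a dict: "clock": time; "joints": joint angles; "joint_vel": joint speeds; "joint_torque": joint torques, N m; "tcp_pos": TCP position; "orientation": TCP orientation; "contact_force": force on the tool from outside, world axes, zero at the start; "torque": the same for the moment, N m; "opening": finger opening in m.
Only numpy, scipy, OpenCV 4.12 (cv2) and the standard library are available. Lean on these libraries where they do the work, as an engineer would, in place of code of your own. Each camera call takes 0.05 s, during which the arm holds its last target.

## Working session

There is one attempt and no reset: what is moved stays moved. The work goes in short steps, each a Python script; the robot and the scene stay as the last script left them, time stands still between calls to the robot, and variables do not carry over. Pictures are saved under pics/ and viewed, and the job is handed in when it is done.

```bash
ls; mkdir -p pics; python3 - <<'E'
from station import r
import cv2,json
for n in ["side","top","wrist"]:
    s=r.snapshot(n); cv2.imwrite(f"pics/{n}0.png",s["frame"][:,:,::-1])
    print(n,s["fx"],s["fy"],s["cx"],s["cy"],s["R"],s["t"])
print(r.sense())
E
```

```text
pics
side 412.0587661482229 412.0587661482229 271.83038986377136 210.9905412124124 [[ 0.68847996 -0.72513206  0.01337319]
 [-0.53407672 -0.51938424 -0.66708476]
 [ 0.49067037  0.45213218 -0.74486179]] [-0.40205808  0.39955927  1.06467708]
top 427.4375941143096 427.4375941143096 278.74028192422054 209.39981284067514 [[-0.02653611 -0.99960779 -0.00894974]
 [-0.99896834  0.02684706 -0.03662638]
 [ 0.03685229  0.00796859 -0.99928895]] [0.04991015 0.58005266 1.69065129]
wrist 325.19226210127806 325.19226210127806 274.4018278337676 212.06276665143972 [[ 3.75873499e-01  9.26670600e-01 -8.43321958e-04]
 [ 8.81955668e-01 -3.57456775e-01  3.07211416e-01]
 [ 2.84382336e-01 -1.16216402e-01 -9.51640917e-01]] [-0.60064047 -0.03721483  0.39164138]
{'clock': 0.15, 'joints': array([ 6.47025269e+01,  5.25427787e+00,  7.05660213e+01, -1.51350416e-03,
        1.04267768e+02, -3.24750831e+00]), 'joint_vel': array([-0.05065054, -0.13934913, -0.29344148, -0.02726281,  0.03457692,
       -0.00550596]), 'joint_torque': array([-1.10091366e-05, -4.47045708e+01, -4.06908345e+01,  6.98077236e-02,
        2.75056710e-02, -1.04912376e-04]), 'tcp_pos': array([0.22526411, 0.55616031, 0.40375524]), 'orientation': array([-1.79911991e+02, -3.52393445e-03,  1.57949661e+02]), 'contact_force': array([ 0.57671229,  0.01437406, -0.18780163]), 'torque': array([ 0.01655785,  0.01518231, -0.0292204 ]), 'opening': 0.08790525614484618}
```

View pics/side0.png

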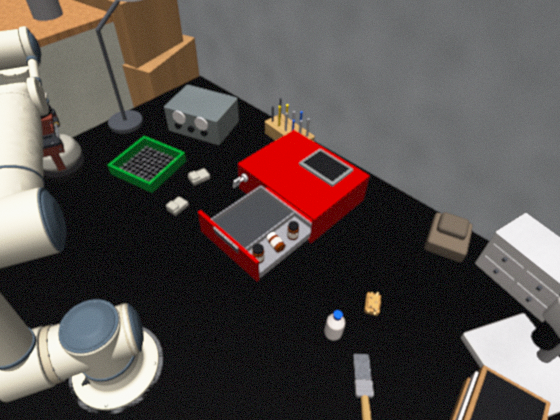

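View pics/top0.png

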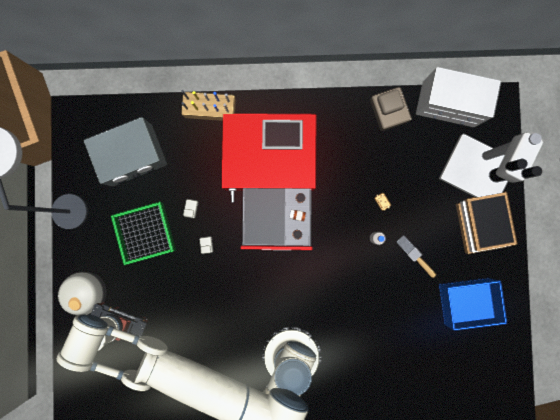

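View pics/wrist0.png

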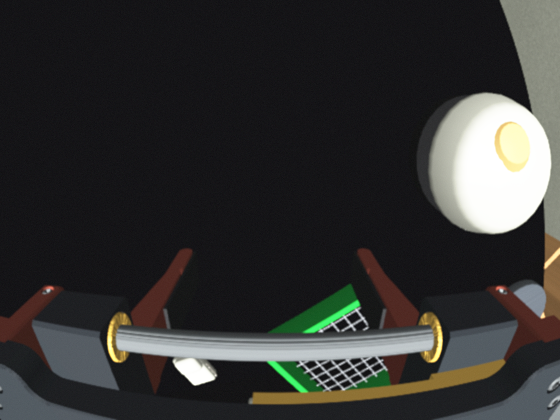

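```bash
python3 - <<'E'
import cv2
t=cv2.imread("pics/top0.png"); s=cv2.imread("pics/side0.png")
cv2.imwrite("pics/topc.png",cv2.resize(t[100:260,210:410],None,fx=4,fy=4,interpolation=cv2.INTER_CUBIC)[:600])
cv2.imwrite("pics/sidec.png",cv2.resize(s[160:345,190:390],None,fx=4,fy=4,interpolation=cv2.INTER_CUBIC)[:600])
E
```

```text
(no output)
```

View pics/topc.png

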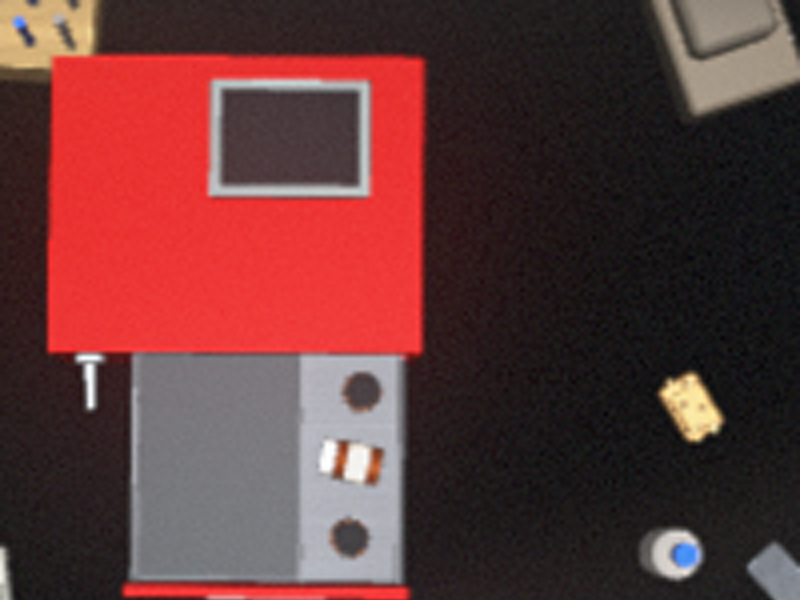

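View pics/sidec.png

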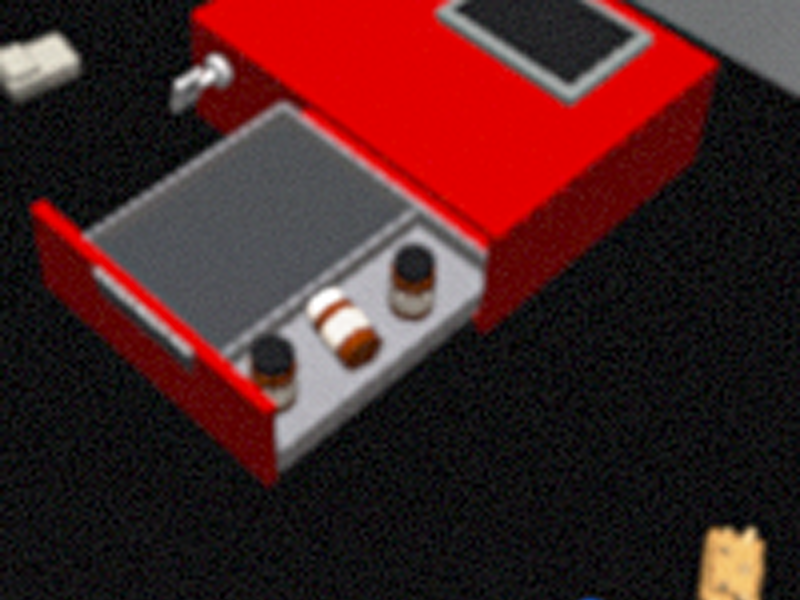

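```bash
cat > h.py <<'E'
from station import r
import numpy as np, cv2
from scipy.spatial.transform import Rotation as Ro
def unproj(s,u,v,z,fish=False):
    R=np.array(s["R"]);t=np.array(s["t"])
    a=np.array([(u-s["cx"])/s["fx"],(v-s["cy"])/s["fy"]])
    if fish:
        th=np.hypot(*a); d=np.r_[a/th*np.sin(th),np.cos(th)] if th>0 else np.array([0,0,1.])
    else: d=np.r_[a,1]
    d=R.T@d; c=-R.T@t
    return c+d*(z-c[2])/d[2]
def crop(im,x0,x1,y0,y1,k,name):
    cv2.imwrite("pics/"+name,cv2.resize(im[y0:y1,x0:x1,::-1],None,fx=k,fy=k,interpolation=cv2.INTER_CUBIC)[:600,:800])
E
python3 - <<'E'
from h import *
s=r.snapshot("top");d=r.snapshot("side")
f=lambda u,v,z:np.round(unproj(s,210+(u+.5)/4-.5,100+(v+.5)/4-.5,z),4)
for n,p in dict(uL=(49,353,.12),uR=(423,353,.12),bL=(52,57,.12),bR=(424,58,.12),rear=(361,391,.074),front=(350,537,.074),cap=(323,457,.035),base=(381,467,.035),cl=(691,407,.02),clA=(692,372,.02),clB=(660,389,.02),clC=(721,414,.02),clD=(694,442,.02),key=(91,385,.096),keytip=(91,409,.096),fL=(123,585,.106),fR=(409,586,.106),fL2=(123,596,.106),bottlecap=(686,554,.105)).items(): print(n,f(*p))
g=lambda u,v,z:np.round(unproj(d,190+(u+.5)/4-.5,160+(v+.5)/4-.5,z),4)
for n,p in dict(rear=(414,262,.074),front=(271,355,.074),cap=(322,302,.035),base=(365,352,.035),uR=(487,243,.12),fR=(273,408,.106),fL=(38,206,.106),uL=(195,15,.12)).items(): print('s',n,g(*p))
E
```

```text
uL [0.6633 0.2438 0.12  ]
uR [ 0.6538 -0.1052  0.12  ]
bL [0.9421 0.2349 0.12  ]
bR [ 0.9311 -0.1143  0.12  ]
rear [ 0.6228 -0.0484  0.074 ]
front [ 0.4834 -0.0339  0.074 ]
cap [ 0.5615 -0.0109  0.035 ]
base [ 0.5502 -0.0675  0.035 ]
cl [ 0.6016 -0.3761  0.02  ]
clA [ 0.6362 -0.3783  0.02  ]
clB [ 0.6202 -0.3461  0.02  ]
clC [ 0.5938 -0.4054  0.02  ]
clD [ 0.5669 -0.3778  0.02  ]
key [0.634 0.208 0.096]
keytip [0.6113 0.2085 0.096 ]
fL [0.4447 0.1811 0.106 ]
fR [ 0.4368 -0.0867  0.106 ]
fL2 [0.4345 0.1813 0.106 ]
bottlecap [ 0.4599 -0.3466  0.105 ]
s rear [ 0.624  -0.0527  0.074 ]
s front [ 0.4819 -0.0361  0.074 ]
s cap [ 0.5676 -0.0074  0.035 ]
s base [ 0.555  -0.0657  0.035 ]
s uR [ 0.646  -0.1037  0.12  ]
s fR [ 0.4335 -0.0868  0.106 ]
s fL [0.4412 0.1786 0.106 ]
s uL [0.6692 0.2413 0.12  ]
```

```bash
python3 - <<'E'
from h import *
s=r.snapshot("wrist");R=np.array(s["R"]);t=np.array(s["t"]);q=r.sense()
Rt=Ro.from_euler('xyz',q["orientation"],degrees=True).as_matrix()
c=-R.T@t
print("cam in tool",Rt.T@(c-q["tcp_pos"]), "axes(cols=cam xyz in tool)",np.round(Rt.T@R.T,3))
for yaw in (0,90,180,-90):
    for p in ([0.55,0.0,0.42],[0.5,-.04,.4]):
        print(yaw,p,r.inverse_kinematics(p,[180,0,yaw]))
E
```

```text
cam in tool [0.084568   0.0009917  0.02015006] axes(cols=cam xyz in tool) [[-0.001 -0.952 -0.307]
 [ 1.    -0.001  0.   ]
 [-0.001 -0.307  0.952]]
0 [0.55, 0.0, 0.42] [-3.54418070e+00 -2.29746671e+00  7.65976711e+01 -2.54444375e-14
  1.05699796e+02  8.64558193e+01]
0 [0.5, -0.04, 0.4] [-8.46060641e+00 -1.00076630e+01  8.57926226e+01 -2.54444375e-14
  1.04215040e+02  8.15393936e+01]
90 [0.55, 0.0, 0.42] [-3.54418070e+00 -2.29746671e+00  7.65976711e+01 -2.54444375e-14
  1.05699796e+02 -3.54418070e+00]
90 [0.5, -0.04, 0.4] [ -8.46060641 -10.00766297  85.79262259   0.         104.21504038
  -8.46060641]
180 [0.55, 0.0, 0.42] [ -3.5441807   -2.29746671  76.59767107   0.         105.69979564
 -93.5441807 ]
180 [0.5, -0.04, 0.4] [ -8.46060641 -10.00766297  85.79262259   0.         104.21504038
 -98.46060641]
-90 [0.55, 0.0, 0.42] None
-90 [0.5, -0.04, 0.4] None
```

```bash
cat >> h.py <<'E'
UY=-1.75
def ori(tilt,yaw=90+UY):
    """tool orientation: down with yaw, then rotated by tilt deg about unit x axis (tilt>0 -> points to +y)"""
    ax=Ro.from_euler('z',UY,degrees=True).apply([1,0,0])
    M=Ro.from_rotvec(np.radians(tilt)*ax)*Ro.from_euler('xyz',[180,0,yaw],degrees=True)
    return M
def eul(M): return list(M.as_euler('xyz',degrees=True))
def tcp(g,M,d=.163): return list(np.array(g)-d*M.as_matrix()[:,2])
E
python3 - <<'E'
from h import *
for tilt,g in ((-20,[.557,-.015,.04]),(-20,[.557,-.015,.14]),(0,[.557,-.015,.14]),(30,[.557,-.02,.16]),(70,[.553,-.05,.16]),(70,[.553,-.05,.068]),(60,[.553,-.05,.068]),(80,[.553,-.05,.068]),(70,[.553,-.13,.1]),(70,[.553,-.16,.1])):
    M=ori(tilt); j=r.inverse_kinematics(tcp(g,M),eul(M)); print(tilt,g,np.round(tcp(g,M),3),None if j is None else np.round(j,0))
r.reach([.55,0,.36],[180,0,90])
s=r.snapshot("wrist"); cv2.imwrite("pics/w1.png",s["frame"][:,:,::-1]); print(r.sense()["clock"])
E
```

```text
-20 [0.557, -0.015, 0.04] [0.559 0.041 0.193] [  6.   5.  94. -20.  85.  11.]
-20 [0.557, -0.015, 0.14] [0.559 0.041 0.293] [  6.   1.  87. -20.  95.   7.]
0 [0.557, -0.015, 0.14] [ 0.557 -0.015  0.303] [-5. -1. 87.  0. 94. -3.]
30 [0.557, -0.02, 0.16] [ 0.555 -0.101  0.301] [-22.   3.  85.  29. 101. -17.]
70 [0.553, -0.05, 0.16] [ 0.548 -0.203  0.216] [-37.  21.  83.  59. 116. -28.]
70 [0.553, -0.05, 0.068] [ 0.548 -0.203  0.124] [-37.  28.  85.  56. 111. -36.]
60 [0.553, -0.05, 0.068] [ 0.549 -0.191  0.15 ] [-35.  22.  86.  49. 107. -34.]
80 [0.553, -0.05, 0.068] [ 0.548 -0.21   0.096] [-38.  34.  83.  62. 116. -37.]
70 [0.553, -0.13, 0.1] [ 0.548 -0.283  0.156] [-42.  32.  76.  55. 118. -34.]
70 [0.553, -0.16, 0.1] [ 0.548 -0.313  0.156] [-44.  34.  72.  54. 120. -34.]
2.65
```

View pics/w1.png

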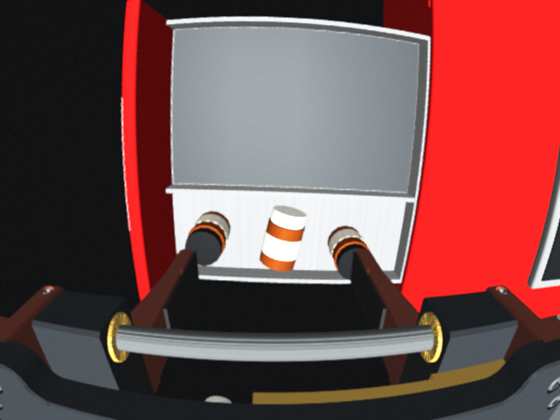

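```bash
python3 - <<'E'
from h import *
r.reach([.555,-.1,.33],[180,0,90]); r.wait(.2)
s=r.snapshot("wrist"); crop(s["frame"],120,440,60,290,2.5,"w2.png"); print(r.sense()["clock"])
import pickle; pickle.dump(s,open("w2.pkl","wb"))
E
```

```text
3.4
```

View pics/w2.png

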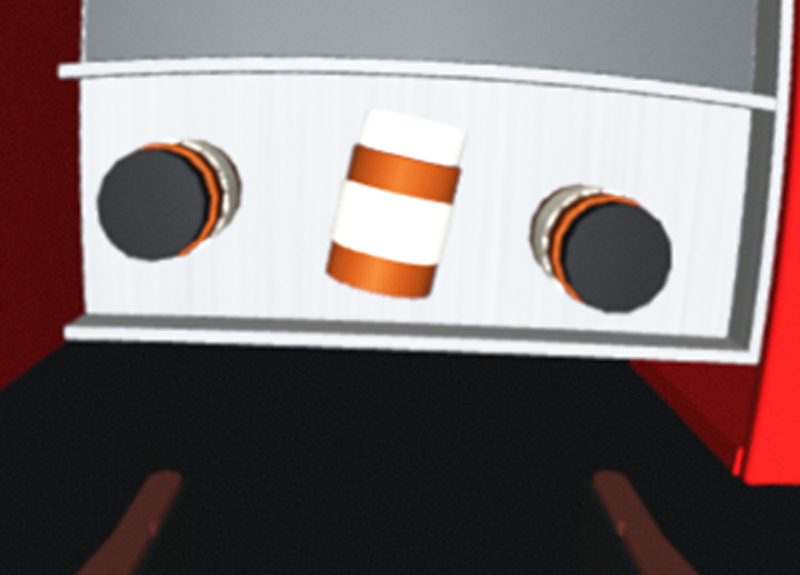

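```bash
python3 - <<'E'
from h import *
import pickle; s=pickle.load(open("w2.pkl","rb"))
f=lambda u,v,z:unproj(s,120+(u+.5)/2.5-.5,60+(v+.5)/2.5-.5,z,True)
P={n:f(*p) for n,p in dict(front=(153,202,.074),rear=(617,253,.074),cap=(414,120,.035),base=(380,283,.035),capL=(370,108,.035),capR=(467,127,.035),divL=(85,72,.039),divR=(777,103,.039),outL=(65,332,.039),outR=(757,356,.039),bodyR=(463,170,.035),bodyL=(352,146,.035), baseL=(327,272,.035),baseR=(431,296,.035)).items()}
for k,v in P.items(): print(k,np.round(v[:2],4))
m=(P['front']+P['rear'])/2; d=P['rear']-P['front']; print('mid',m,'dist',np.hypot(*d[:2]),np.degrees(np.arctan2(d[1],d[0])))
a=P['cap']-P['base']; print('jar',(P['cap']+P['base'])/2,np.hypot(*a[:2]),np.degrees(np.arctan2(a[1],a[0])))
E
```

```text
front [ 0.4866 -0.0334]
rear [ 0.6257 -0.0487]
cap [ 0.5654 -0.0104]
base [ 0.554  -0.0664]
capL [ 0.5507 -0.0064]
capR [ 0.5832 -0.0125]
divL [0.4531 0.0103]
divR [0.6946 0.0031]
outL [ 0.4394 -0.0819]
outR [ 0.6949 -0.0907]
bodyR [ 0.582  -0.0272]
bodyL [ 0.5447 -0.0192]
baseL [ 0.5358 -0.0625]
baseR [ 0.5717 -0.0709]
mid [ 0.55616075 -0.0410464   0.074     ] dist 0.13989867377152315 -6.309056304180228
jar [ 0.55971596 -0.03839216  0.035     ] 0.057124047333481795 78.54463320771644
```

```bash
python3 - <<'E'
import numpy as np
J=np.array([.5597,-.0384]);ax=np.array([np.cos(np.radians(78.5)),np.sin(np.radians(78.5))])
js=[np.array([.4866,-.0334]),np.array([.6257,-.0487])]
def clear(c,phi):
    u=np.array([np.cos(phi),np.sin(phi)]);v=np.array([-u[1],u[0]]);m=1
    for j in js:
        p=j-c;q=np.array([p@u,p@v])
        for s in(1,-1):
            dx=max(44-1e3*s*q[0],1e3*s*q[0]-57.5,0);dy=max(abs(q[1])*1e3-10,0)
            m=min(m,1e-3*(np.hypot(dx,dy)-19))
    return m*1e3
for a in (14,17,20,22,24):
  b=max((clear(J+ax*a*1e-3+np.array([np.cos(np.radians(p)),np.sin(np.radians(p))])*sh*1e-3,np.radians(p)),p,sh) for p in np.arange(-12,30,2) for sh in range(-10,11,2)); 
  print(a,b,[round(max((clear(J+ax*a*1e-3+np.array([np.cos(np.radians(p)),np.sin(np.radians(p))])*sh*1e-3,np.radians(p)),sh) for sh in range(-10,11,1))[0],1) for p in (-11.5,-8,-6,-4,-1.75,2)])
E
```

```text
14 (np.float64(10.639752521452621), np.int64(28), 10) [np.float64(-3.1), np.float64(-4.7), np.float64(-5.1), np.float64(-4.8), np.float64(-3.9), np.float64(-1.8)]
17 (np.float64(10.909449119865329), np.int64(28), 10) [np.float64(-1.2), np.float64(-2.8), np.float64(-3.4), np.float64(-3.1), np.float64(-2.0), np.float64(0.4)]
20 (np.float64(11.938012538057336), np.int64(12), 10) [np.float64(1.3), np.float64(-0.9), np.float64(-1.2), np.float64(-0.8), np.float64(0.1), np.float64(3.1)]
22 (np.float64(12.735510675907761), np.int64(12), 10) [np.float64(2.2), np.float64(0.8), np.float64(0.4), np.float64(0.7), np.float64(1.6), np.float64(5.0)]
24 (np.float64(13.551274436176072), np.int64(14), 10) [np.float64(3.1), np.float64(2.2), np.float64(2.0), np.float64(2.1), np.float64(3.4), np.float64(6.9)]
```

```bash
python3 - <<'E'
from h import *
D=lambda y:[180,0,y]
J=[.5597,-.0384]
r.reach([J[0],J[1],.30],D(168.5))
r.servo_line([J[0],J[1],.2255],speed=.1)
r.grab(20)
q=r.sense(); print(q["opening"],q["contact_force"],q["clock"],q["tcp_pos"])
s=r.snapshot("side"); crop(s["frame"],190,390,160,310,4,"s3.png")
E
```

```text
0.057585983428876046 [-0.07597667 -0.75364786  1.48207341] 6.0167 [ 0.55978144 -0.03852035  0.22584153]
```

View pics/s3.png

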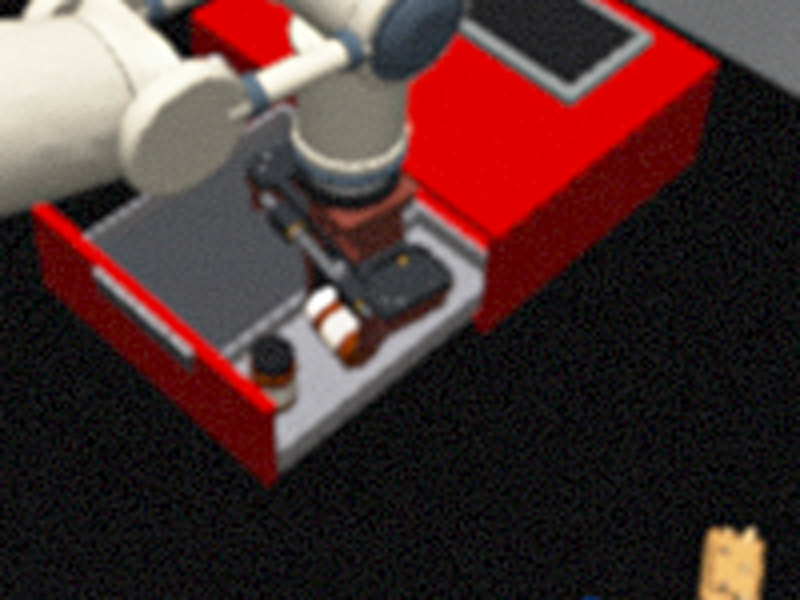

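```bash
python3 - <<'E'
from h import *
D=lambda y:[180,0,y]
r.servo_line([.5597,-.0384,.285],speed=.15)
r.servo_line([.553,.08,.285],D(178.25),speed=.15)
print(r.sense()["opening"])
r.servo_line([.553,.08,.233],speed=.1)
r.let_go(); r.servo_line([.553,.08,.30],speed=.2)
r.reach([.553,-.02,.34],[180,0,90]);r.wait(.2)
s=r.snapshot("wrist"); crop(s["frame"],120,440,60,290,2.5,"w4.png"); print(r.sense()["clock"])
import pickle; pickle.dump(s,open("w4.pkl","wb"))
E
```

```text
0.05775786897609476
10.85
```

View pics/w4.png

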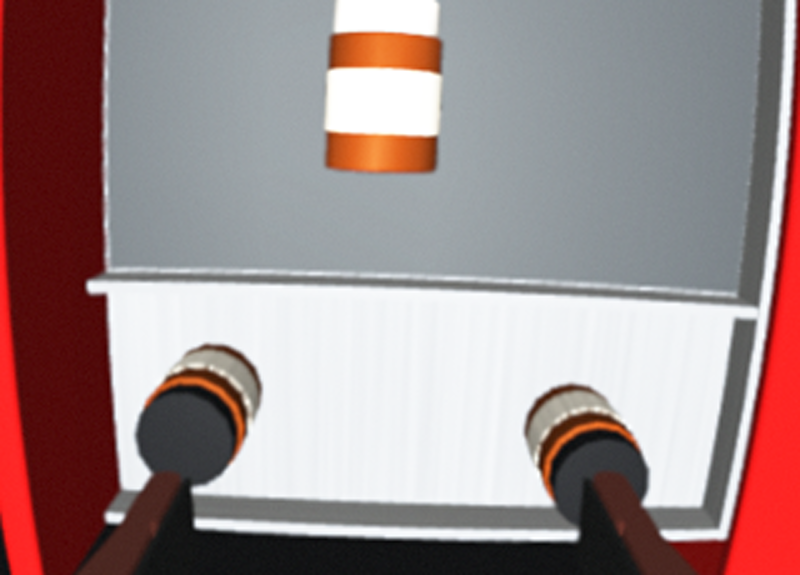

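```bash
python3 - <<'E'
from h import *
import pickle; s=pickle.load(open("w4.pkl","rb"))
f=lambda u,v,z:np.round(unproj(s,120+(u+.5)/2.5-.5,60+(v+.5)/2.5-.5,z,True),4)
for p in [(382,168,.041),(386,33,.045),(326,135,.041),(441,135,.041),(150,435,.074),(595,460,.074),(190,436,.074)]: print(p,f(*p))
crop(s["frame"],120,440,20,250,2.5,"w4b.png")
E
```

```text
(382, 168, 0.041) [0.552  0.0523 0.041 ]
(386, 33, 0.045) [0.5534 0.0982 0.045 ]
(326, 135, 0.041) [0.5331 0.0637 0.041 ]
(441, 135, 0.041) [0.572  0.0637 0.041 ]
(150, 435, 0.074) [ 0.4745 -0.032   0.074 ]
(595, 460, 0.074) [ 0.6237 -0.0409  0.074 ]
(190, 436, 0.074) [ 0.4884 -0.0322  0.074 ]
```

View pics/w4b.png

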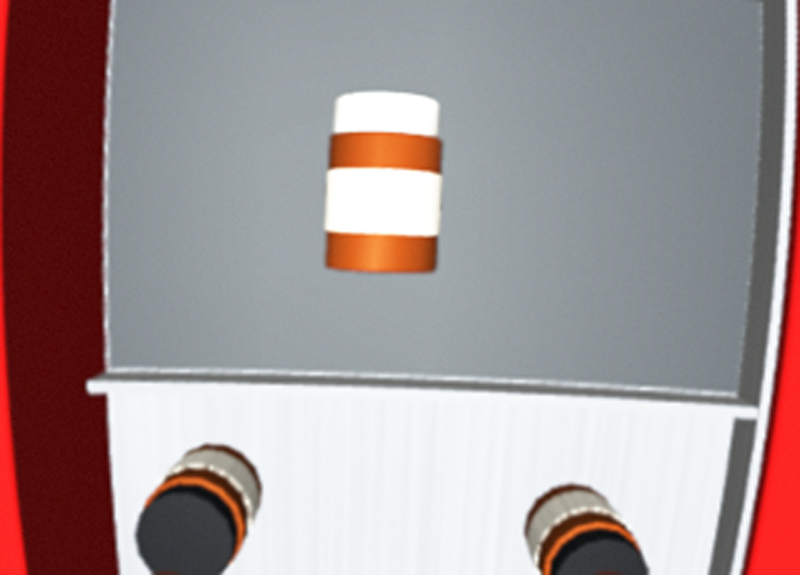

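```bash
python3 - <<'E'
from h import *
A=np.array([.5533,.091,.041])   # axis point a=+10
M=ori(-40); d=M.as_matrix()[:,2]; print(d)
g=A-.008*d
r.reach(tcp(g-.09*d,M),eul(M))
r.servo_line(tcp(g,M),speed=.08)
r.grab(25); q=r.sense(); print(q["opening"],q["contact_force"],q["clock"])
L=g+[0,0,.09]
r.servo_line(tcp(L,M),speed=.15)
M2=ori(50)
L2=np.array([.545,.085,.14])
r.servo_line(tcp(L2,M2),eul(M2),speed=.12)
q=r.sense(); print(q["opening"],q["clock"])
s=r.snapshot("side"); crop(s["frame"],190,390,120,270,4,"s5.png")
s=r.snapshot("wrist"); cv2.imwrite("pics/w5.png",s["frame"][:,:,::-1])
E
```

```text
[-0.01962978 -0.64248781 -0.76604444]
0.0374441971590456 [-0.21016308 -0.75073939  0.20064933] 13.725
0.037108900265108075 16.6417
```

View pics/s5.png

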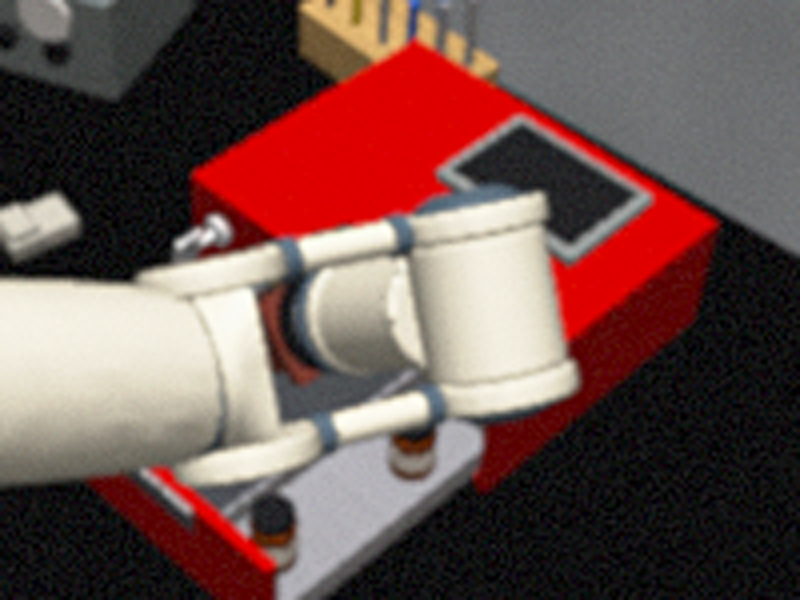

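View pics/w5.png

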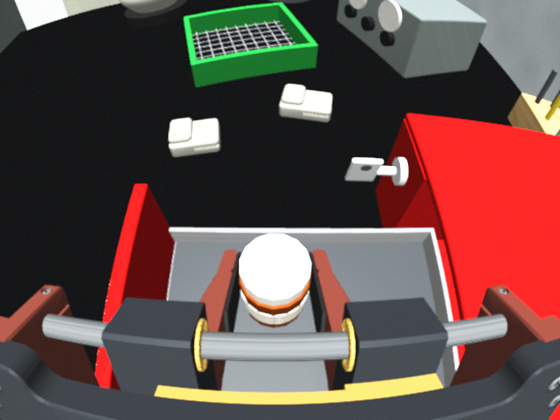

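```bash
python3 - <<'E'
from h import *
M=ori(50); d=M.as_matrix()[:,2]
A=np.array([.545,.091,.068])
f0=None
for z in (.068,.065,.064,.063,.062,.061,.060):
    A[2]=z; r.servo_line(tcp(A-.008*d,M),speed=.12 if z==.068 else .02)
    f=r.sense()["contact_force"]; print(z,np.round(f,2))
    if f0 is None: f0=f
    if f[2]-f0[2]>1.0: break
r.let_go(); g=A-.008*d
r.servo_line(tcp(g-.09*d,M),speed=.2)
print(r.sense()["clock"])
s=r.snapshot("wrist"); cv2.imwrite("pics/w6.png",s["frame"][:,:,::-1])
E
```

```text
0.068 [-0.34  0.74 -0.01]
0.065 [-0.27  0.38 -1.29]
0.064 [-0.51  0.21 -1.65]
0.063 [ 0.27 -0.48 -0.84]
0.062 [-0.73 -0.56  2.59]
20.0083
```

View pics/w6.png

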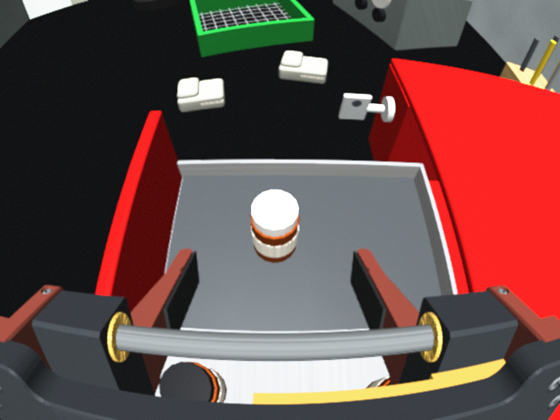

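```bash
python3 - <<'E'
from h import *
s=r.snapshot("wrist")
p=unproj(s,274,211,.080,True); print(p)
assert abs(p[0]-.545)<.012 and abs(p[1]-.09)<.012
x,y=p[:2]
r.reach([x,y,.31],[180,0,178.25])
r.servo_line([x,y,.232],speed=.12)
r.grab(20); print(r.sense()["opening"])
r.servo_line([x,y,.285],speed=.15)
X,Y=.556,-.0405
r.servo_line([X,Y,.285],speed=.15)
r.servo_line([X,Y,.232],speed=.12)
for z in (.230,.229,.228,.227,.226,.225,.224,.223):
    r.servo_line([X,Y,z],speed=.02)
    f=r.sense()["contact_force"]; print(z,np.round(f,2))
    if f[2]>2: break
r.let_go(); r.servo_line([X,Y,.31],speed=.2)
r.reach([.555,-.1,.33],[180,0,90]); 
s=r.snapshot("wrist"); crop(s["frame"],120,440,60,290,2.5,"w7.png"); print(r.sense()["clock"])
import pickle; pickle.dump(s,open("w7.pkl","wb"))
s=r.snapshot("top"); crop(s["frame"],340,440,160,260,6,"t7.png");pickle.dump(s,open("t7.pkl","wb"))
E
```

```text
[0.54495908 0.0897168  0.08      ]
0.037301625252776444
0.23 [ 0.92  0.42 -0.85]
0.229 [-0.4   0.28 -1.04]
0.228 [ 0.74 -0.35 -1.06]
0.227 [ 0.35 -0.49 -0.17]
0.226 [-0.49  1.33 -0.5 ]
0.225 [-1.06 -0.01  5.08]
29.1333
```

View pics/w7.png

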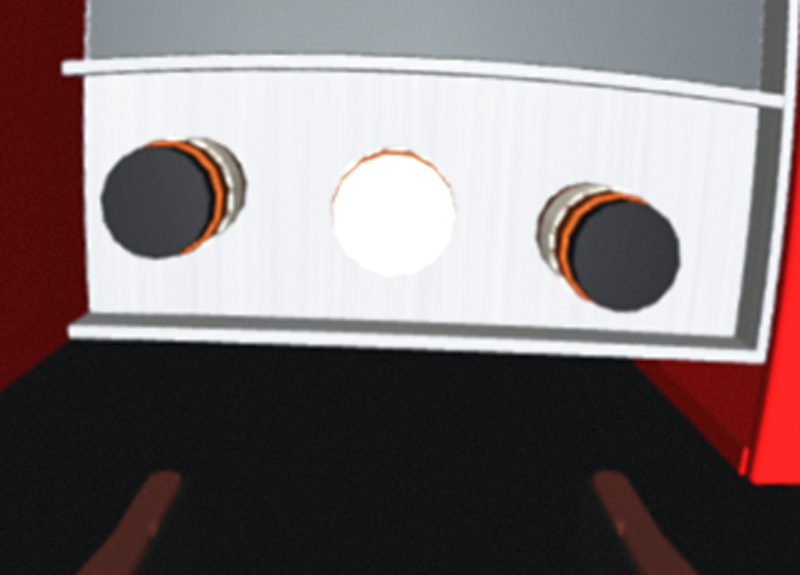

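View pics/t7.png

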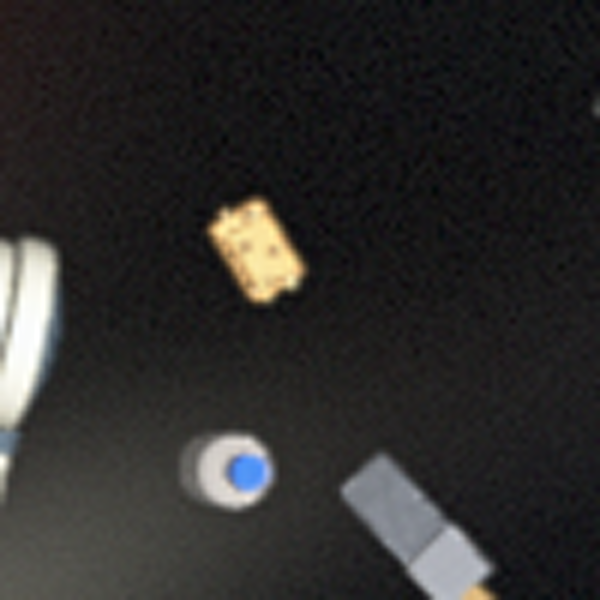

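```bash
python3 - <<'E'
from h import *
import pickle
s=pickle.load(open("t7.pkl","rb"))
for u,v in [(257,250),(262,197),(207,228),(308,272),(262,303)]:
    print(unproj(s,340+(u+.5)/6-.5,160+(v+.5)/6-.5,.02).round(4))
r.reach([.603,-.377,.30],[180,0,31.4])
s=r.snapshot("wrist"); cv2.imwrite("pics/w8.png",s["frame"][:,:,::-1]); print(r.sense()["clock"])
pickle.dump(s,open("w8.pkl","wb"))
E
```

```text
[ 0.6021 -0.3763  0.02  ]
[ 0.6369 -0.3808  0.02  ]
[ 0.6175 -0.3439  0.02  ]
[ 0.5867 -0.4093  0.02  ]
[ 0.567  -0.3783  0.02  ]
30.325
```

View pics/w8.png

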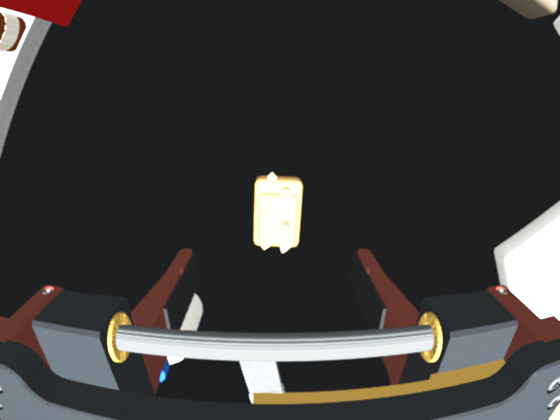

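```bash
python3 - <<'E'
from h import *
import pickle
s=pickle.load(open("w8.pkl","rb"))
c=[unproj(s,u,v,.022,True) for u,v in [(254,179),(302,180),(299,246),(253,243)]]
p=sum(c)/4; print(np.round(c,4),p)
assert np.hypot(p[0]-.603,p[1]+.377)<.012
x,y=p[:2]
r.servo_line([x,y,.205],speed=.15)
r.servo_line([x,y,.1865],speed=.05)
r.grab(30); q=r.sense(); print(q["opening"],q["contact_force"],q["clock"])
r.servo_line([x,y,.20],speed=.05); print(r.sense()["opening"])
r.servo_line([x,y,.29],speed=.2)
r.servo_line([.545,.088,.29],[180,0,-1.75],speed=.2)
q=r.sense(); print(q["opening"],q["clock"])
r.servo_line([.545,.088,.216],speed=.12)
for z in (.213,.211,.210,.209,.208,.207,.206):
    r.servo_line([.545,.088,z],speed=.03)
    f=r.sense()["contact_force"]; print(z,np.round(f,2))
    if f[2]>1.5: break
r.let_go(); r.servo_line([.545,.088,.30],speed=.2)
s=r.snapshot("wrist"); cv2.imwrite("pics/w9.png",s["frame"][:,:,::-1])
print(r.sense()["clock"])
E
```

```text
[[ 0.6211 -0.3452  0.022 ]
 [ 0.6408 -0.3789  0.022 ]
 [ 0.5905 -0.4084  0.022 ]
 [ 0.5721 -0.3729  0.022 ]] [ 0.60611961 -0.37634456  0.022     ]
0.03999968761740856 [0.68353958 0.34318152 0.3508444 ] 32.425
0.040254426364363695
0.039803331788353075 35.9333
0.213 [-0.57  0.23 -1.92]
0.211 [-0.27 -0.4  -1.65]
0.21 [ 0.61 -0.32 -1.46]
0.209 [ 0.18  0.63 -2.67]
0.208 [0.08 0.08 0.74]
0.207 [-0.54 -0.59  4.76]
39.7417
```

View pics/w9.png

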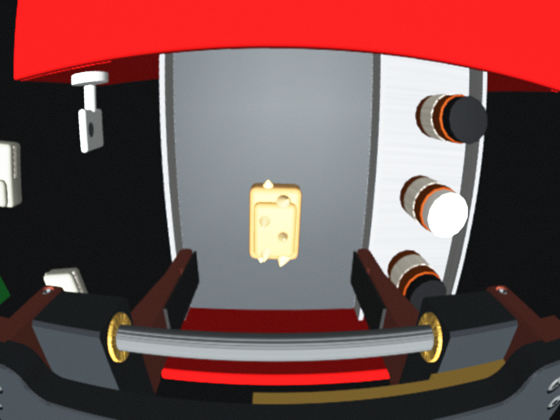

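```bash
python3 - <<'E'
from h import *
O=[180,0,-1.75]; Z=.247
Y=lambda x:.047-.0314*(x-.43)
r.servo_line([.39,.05,.31],speed=.25)
r.grab(10)
r.servo_line([.39,Y(.39),Z],O,speed=.15)
r.servo_line([.425,Y(.425),Z],speed=.06)
print(r.sense()["contact_force"])
r.servo_line([.625,Y(.625),Z],speed=.07)
x=.625
while x<.648:
    x+=.002; r.servo_line([x,Y(x),Z],speed=.03)
    f=r.sense()["contact_force"]; print(round(x,3),np.round(f,1))
    if f[0]<-10: break
r.wait(.2); print(r.sense()["tcp_pos"],r.sense()["contact_force"],r.sense()["clock"])
E
```

```text
[-0.28267313 -0.67135395 -0.15448749]
0.627 [ 0.  -0.6 -0.4]
0.629 [-0.7 -1.   0.2]
0.631 [-0.3  1.   0.7]
0.633 [ 0.4 -0.  -0.5]
0.635 [ 1.4 -0.5  0.3]
0.637 [-2.9  0.1  1. ]
0.639 [-12.8   0.    5.7]
[0.63770035 0.04052155 0.24702687] [-13.82469702   0.09648693   5.26860486] 48.1333
```

```bash
python3 - <<'E'
from h import *
import pickle
r.servo_line([.60,.042,.247],speed=.15)
r.servo_line([.58,.11,.32],speed=.25)
r.reach([.60,.13,.32],[180,0,88.25])
r.wait(.1)
s=r.snapshot("wrist"); cv2.imwrite("pics/w10.png",s["frame"][:,:,::-1]);pickle.dump(s,open("w10.pkl","wb"))
s=r.snapshot("side"); crop(s["frame"],190,390,140,290,4,"s10.png")
print(r.sense()["clock"])
E
```

```text
50.675
```

View pics/w10.png

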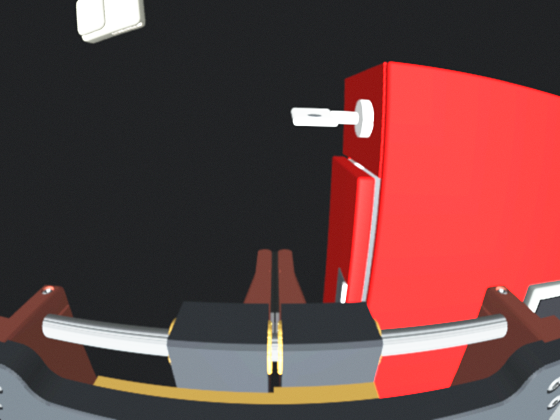

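View pics/s10.png

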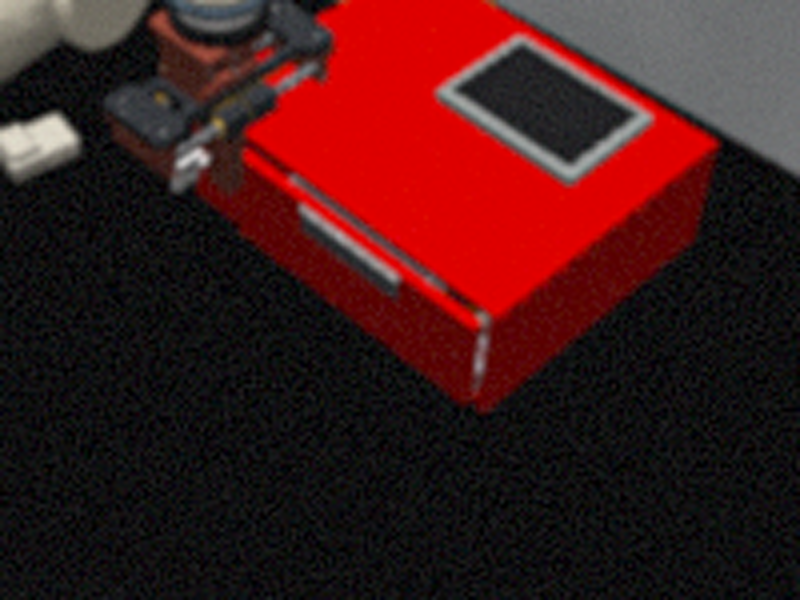

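```bash
python3 - <<'E'
from h import *
import pickle
s=pickle.load(open("w10.pkl","rb"))
crop(s["frame"],270,470,60,310,4,"w10c.png")
cv2.imwrite("pics/w10c.png",cv2.resize(s["frame"][60:210,280,][None],None,fx=1,fy=1)) if 0 else crop(s["frame"],280,420,70,190,5,"w10c.png")
E
```

```text
(no output)
```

View pics/w10c.png

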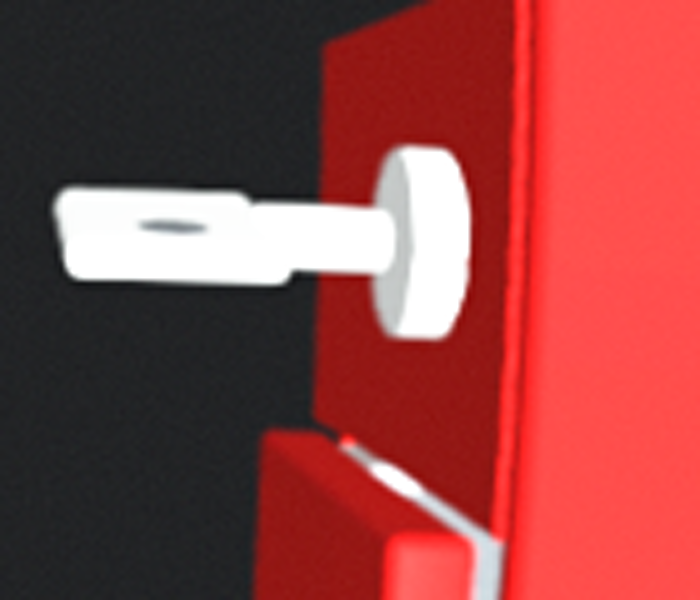

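```bash
python3 - <<'E'
from h import *
import pickle
s=pickle.load(open("w10.pkl","rb"))
f=lambda u,v,z:unproj(s,280+(u+.5)/5-.5,70+(v+.5)/5-.5,z,True).round(4)
for n,p in dict(pout=(386,545,.106),pin=(474,545,.106),uedge=(500,540,.12),uedge2=(515,200,.12),keytopA=(60,190,.096),keytopB=(250,200,.096),keytopC=(60,202,.096),kbot=(70,280,.06),disc=(420,243,.078)).items(): print(n,f(*p))
E
```

```text
pout [0.6532 0.1732 0.106 ]
pin [0.6648 0.1731 0.106 ]
uedge [0.6635 0.1767 0.12  ]
uedge2 [0.6644 0.2162 0.12  ]
keytopA [0.6141 0.2171 0.096 ]
keytopB [0.6378 0.2156 0.096 ]
keytopC [0.614  0.2156 0.096 ]
kbot [0.6171 0.2041 0.06  ]
disc [0.6647 0.2099 0.078 ]
```

```bash
python3 - <<'E'
from h import *
import pickle
s=pickle.load(open("w10.pkl","rb"))
f=lambda u,v,z:unproj(s,280+(u+.5)/5-.5,70+(v+.5)/5-.5,z,True).round(4)
for p in [(70,281,.095),(285,285,.095),(60,188,.06),(240,192,.06),(172,227,.078),(390,238,.078),(310,238,.078)]: print(p,f(*p))
print(r.sense()["clock"])
E
```

```text
(70, 281, 0.095) [0.6151 0.2056 0.095 ]
(285, 285, 0.095) [0.6423 0.2048 0.095 ]
(60, 188, 0.06) [0.616  0.2177 0.06  ]
(240, 192, 0.06) [0.6424 0.2168 0.06  ]
(172, 227, 0.078) [0.63   0.2119 0.078 ]
(390, 238, 0.078) [0.6604 0.2106 0.078 ]
(310, 238, 0.078) [0.6491 0.2104 0.078 ]
50.675
```

```bash
python3 - <<'E'
from h import *
x=.625
r.reach([x,.236,.295],[180,0,88.25])
r.servo_line([x,.236,.268],speed=.1)
r.servo_line([x,.206,.268],speed=.04)
print(r.sense()["contact_force"])
r.servo_line([x,.206,.288],speed=.1)
r.servo_line([x,.195,.288],speed=.06)
z=.272; r.servo_line([x,.195,z],speed=.06)
while z>.2585:
    z-=.0015; r.servo_line([x,.195,z],speed=.03)
    f=r.sense()["contact_force"]; print(round(z,4),np.round(f,1))
    if f[2]>9: break
r.wait(.1)
r.servo_line([x,.195,.32],speed=.2)
r.servo_line([.6,.13,.32],speed=.2)
s=r.snapshot("wrist"); crop(s["frame"],280,420,70,190,5,"w11.png")
s=r.snapshot("side"); crop(s["frame"],190,390,140,290,4,"s11.png")
print(r.sense()["clock"])
E
```

```text
[-0.53968159 -0.90885     2.45303685]
0.2705 [-0.4  1.   0.7]
0.269 [-0.   0.4  0.4]
0.2675 [-0.4 -1.1  1.7]
0.266 [ 0.5 -0.6  1.7]
0.2645 [ 0.7 -2.1  1.5]
0.263 [ 0.5 -1.3  1.7]
0.2615 [-1.4 -1.2  6.7]
0.26 [-4.4 -2.9 11.8]
56.7667
```

View pics/w11.png

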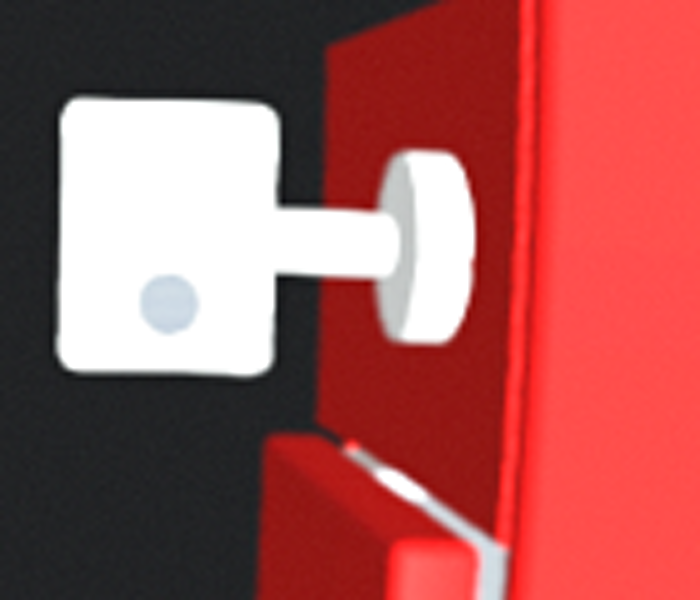

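View pics/s11.png

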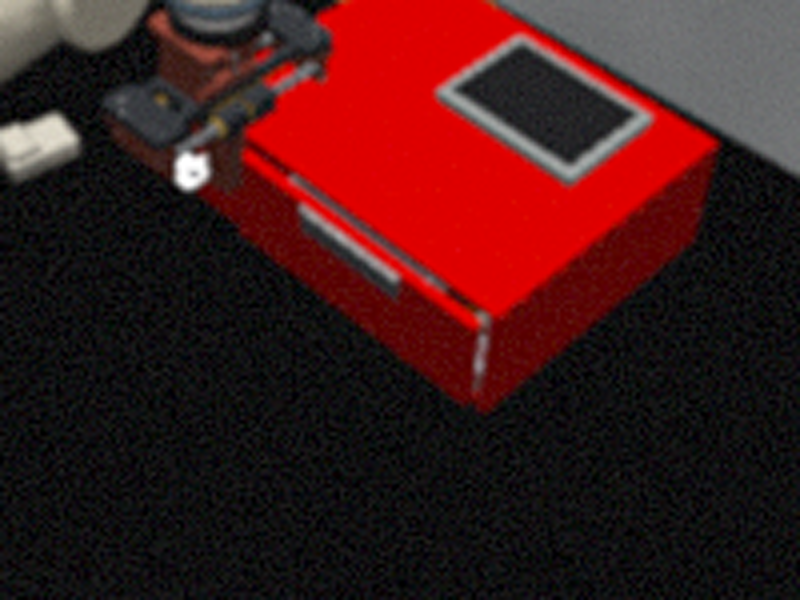

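```bash
python3 - <<'E'
from h import *
r.wait(.3); r.hand_in(); print(r.sense()["clock"])
E
```

```text
the job is handed in; nothing more can be done
the job is handed in; nothing more can be done
```

I did every step and handed the job in at about 57 s of the 72 s allowed; no verdict is reported.

- **Jar:** I moved the fallen jar onto the liner, stood it up there, then regrasped it from above. I set it in the lane between the two black-capped jars. The picture after release showed all three standing.
- **Cluster:** I gripped it across its long sides and lowered it until it touched the liner before letting go. The picture showed it flat, teeth up, in the wide part of the drawer.
- **Drawer:** I pushed it until it came up hard against its stop at about 13 N. The wrist picture put the back of the front panel within about 1 mm of the unit's face, which is within the camera calibration. A thin pale strip shows beside the front, and I took it for the normal gap around it.
- **Key:** Only after that, I turned it with closed fingers until it met its stop at about 12 N. The last picture shows the bow level and the drawer unchanged.

No check failed. I could not look at the jars and cluster once the drawer was shut, so their final state rests on the pictures taken before the slow push. I also took no final picture of everything else on the bench, though nothing I saw suggested contact with it.

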